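# Hang the column carrier on the drop-latch rod

### The job

Take the column carrier out of its parking block and push its eye gently onto the stand's rod, against the spring collar, until it is past the drop flap and the flap falls behind it. Then let go, so that the carrier hangs upright on the rod, held between collar and flap; do not press it hard against the rod stand, and leave the vial rack, the jar and the timer where they are.

Things in the scene. Friction and masses are not known exactly. Their poses are not given: they have to be found in the camera images.
- carrier_grip (a point): Centre of the ribbed grey grip block on top of the loose column carrier, 12 (x) x 20 (y) x 40 mm (z). Axes: z up, y along the column, x along the eye's axis. Eye centre 42 mm below, column axis 84 mm, foot end 115 mm below. Grip it from above, firmly (60 N or more), fingertips at most 25 mm below this point so that they clear rod and collar
- carrier_eye (a point): Centre of the carrier's eye, a rectangular hole right through the plate, 16 mm wide (y) x 18 mm high (z), axes as carrier_grip
- park: Fixed grey parking block 60 x 64 x 26 mm, origin at the centre of its underside. A slot 8 mm (x) x 28 mm (y), 20 mm deep, in its top holds the carrier's foot tongue; lift the carrier 20 mm straight up to free it. At the start the carrier's axes agree with the block's
- rod_axis (a point): Point on the axis of the stand's level rod, 150 mm above the worktop; x along the rod, inward from its free end to the upright, y sideways, z up. Steel rod, 10 mm diameter. It is clamped further in or out every time: its round free end lies anywhere from x = 1 to -36 mm, not measured: find it by feel or sight. It does not slide when pushed
- flap (a joint): Drop flap, rad: 0 hanging at its stop, 1.02 lifted level into the rod's slot. Pinned on the axis 7 mm in from the rod's end, it hangs 17 mm below the axis, slanting inward. An eye pushed inward lifts it with next to no force; it drops once the eye plate's near face is 23 to 28 mm in from the rod's end. It swings inward only and bars the way out
- collar (a joint): Black disc, 22 mm diameter, sprung on the rod behind the flap, face 20 mm in from the rod's end. Value: how far pushed in, m, 0 free, 0.015 hard stop. The spring starts at 2 N and adds 0.3 N per mm: the flap drops at some 4 to 6 N (7 to 13 mm), hard stop at 6.5 N; stop pushing at 6 to 8 N. It holds the released carrier against the flap, 2 to 6 mm in
- stand: The fixed rod stand with rod, flap and collar; origin on the worktop 150 mm under rod_axis, same axes. Foot plate 99 x 90 x 12 mm from x = -15 to 84 mm; upright and clamp from x = 54 to 70 mm, 34 mm wide, top 14 mm above the rod's axis, with a thumbscrew at the +y side. All contacts of carrier and stand together must stay under 22 N, fingers on it under 5 N
- carrier: The loose carrier, 0.24 kg: upright aluminium plate 6 mm thick (x), 32 mm wide (y), eye near its top, steel column 170 mm long (y), 22 mm wide nuts, clamped level across it, foot tongue 24 mm wide, 6 mm thick. Front and back are alike. Origin under the foot, 115 mm below carrier_grip; hanging, the foot clears the worktop by 70 mm
- vials: Bystander: blue vial rack 42 x 98 x 36 mm with vials, origin at its underside; leave it
- fittings_jar: Bystander: small jar with black cap, 42 mm wide, 57 mm high, origin at its underside; leave it
- bench_timer: Bystander: bench timer 66 x 66 x 19 mm, origin at its underside; leave it
Things that resemble listed ones, but are neither listed nor needed, are in the scene too. Of the things that look like the park, the larger one is meant.

How it is judged (in metres and radians):
On the way, in this order (a step that is already met when the one before it is completed fails the run):
1. the carrier is lifted clear of the parking block (z of carrier in the frame of park above 0.03 m), for 0.1 s.
2. the carrier's eye, round the rod, has lifted the flap (value of joint flap above 0.12 rad and y of carrier_eye in the frame of rod_axis between -0.006 and 0.006 m and z of carrier_eye in the frame of rod_axis between -0.008 and 0.008 m).
3. the flap has fallen behind the eye (value of joint flap below 0.1 rad and value of joint collar above 0.0015 m), for 0.2 s.
At the end, for the whole second after the job is handed in: The flap hangs at its stop (under 0.1 rad) outside the carrier's eye, the collar is still pushed in by the carrier (over 1.5 mm), the eye hangs on the rod (centre within 6 mm sideways of the axis and 0 to 8 mm below it), the carrier is upright within 0.2 rad, released and at rest (all of step 3 and x of carrier_eye in the frame of rod_axis between -0.03 and 0.03 m and y of carrier_eye in the frame of rod_axis between -0.006 and 0.006 m and z of carrier_eye in the frame of rod_axis between -0.008 and 0 m and angle between carrier_eye's own z axis and vertical below 0.2 rad and contact force between carrier and the fingers below 0.05 N and linear speed of carrier below 0.03 m/s); the robot touches nothing.
It fails at once if the carrier is pressed against the rod stand with more than 22 N (contact force between carrier and stand above 22 N).
It fails at once if the arm or the fingers press on the rod stand with more than 5 N (contact force between any of the fingers, the arm and stand above 5 N).
It fails at once if the vial rack, jar or timer is moved by more than 15 mm (distance of any of vials, fittings_jar, bench_timer from where it was at the start of the episode above 0.015 m).
It also fails if it takes over 48 s, if anything falls off the work surface, if the arm or the gripper's body presses on something with over 40 N, if the wrist force passes 120 N, or if a joint passes its speed limit or range.

### The arm

A 6-joint arm with a two-finger parallel gripper is mounted at the origin on a cart in front of the work surface, level with it; the furniture and walls round the work are solid. World frame = base frame: x ahead of the robot, y to its left, z up, the work surface at z = 0. Lengths are in mm, angles in rad, forces in N, time in s.
With the tool pointing down it reaches from about 400 to 825 mm from the base axis. Payload 7 kg.
Tool frame: the origin (TCP) lies midway between the tips of the shut fingers; the grasp point (between the pads) lies 19 mm behind it (manip.grasp_offset is the distance from the TCP to the grasp point, in mm); z points along the fingers, y is the line along which they close (so a half turn about z gives the same grasp; the last joint's range is limited). The gripper opens to 88 mm and grips with 3 to 60 N. Pads are 19 mm wide; open, the fingers measure 130 mm over their backs; the gripper's body (78 mm by 193 mm) begins 47 mm behind the grasp point.
Start: joints at [-1.044, 0.359, 0.012, 0, -1.224, -0.288], TCP at [159.637, -655.829, 195.961] pointing down, gripper open.
Joint ranges: [-3.07, 3.07], [-1.43, 2.12], [-1.02, 1.25], [-3.03, 1.67], [-3.05, -0], [-3.03, 3.03]. Speed limits (rad/s): [2.39, 2.39, 3.01, 3.14, 3.14, 3.14].

### API

Orientations are given as a rotation vector (axis times angle).
In Python, from workcell import manip gives the robot as it stands. The module is installed in compiled form; this text tells all that it offers.
- The arm moves only by the tool step_arm, never from a script. Its argument "plan" is a list that holds one entry, the list of rows, each a list of 5 numbers: the shift along the tool's x, y, z as a fraction of full scale, then the turn about the tool's z as a fraction of full scale, then the closure, from -1 (fully open) to 1 (shut). In form: [[[tx, ty, tz, roll, gripper], ...]]. A call has 1 to 20 rows; each row shifts and turns the commanded pose from where the row before left it, along the tool's axes as they then stand; what a row does not reach is not made up. Full scale, the value 1, is 0.5 m for a shift and pi rad for a turn. A row lasts 1/8 s, in which the tool goes at most 62.5 mm and 10.7 degrees, less where a joint would pass 70% of its speed; a pose out of reach is approached as far as the arm can. A call with a number of a shift or a turn outside -1 to 1 is refused whole. A call with a gripper value outside its range is refused whole. The fingers move at their own pace and stop on an object; "grip_force" is the grip in N (left out, the last holds). Time passes only in rows, so rows that do not move let the fingers close. It gives the time, the measured TCP pose, the force, the opening and the grip force at its end, in the units of the state.
- manip.get_obs(): the state, without advancing time (a new reading comes with each control period).
- manip.read_camera(name): name is "scene" or "top"; returns the picture (480x640x3 uint8, blue, green, red); there is no depth.
- manip.camera_params(name): a dict with "intrinsics" (3x3 intrinsics, pixels), "dist_coeffs" ([k1, k2, p1, p2, k3] as OpenCV has them; the pictures are not rectified), "R" (3x3) and "t" (3): a world point X has camera coordinates R X + t. Camera axes: x right, y down, z forward; pixel columns grow to the right and rows downward; lengths in mm; the calibration is good to about 2 mm. A picture is of the moment at which its call begins. camera_params takes no time and is no camera call.
- manip.close_job(): hands the job in; it is judged then, once.
The state is a dict: "time_s": time; "qpos": joint angles; "qd": joint speeds; "effort": joint torques, N m; "position": TCP position; "eef_rot": TCP orientation; "ft_force": force on the tool from outside, world axes, zero at the start; "moment": the same for the moment, N m; "gripper_width": finger opening in mm; "gripper_force": force on a finger pad.
Only numpy, scipy, OpenCV 4.12 (cv2) and the standard library are available. Lean on these libraries where they do the work, as an engineer would, in place of code of your own. Each camera call takes 0.05 s, during which the arm holds its last target. There are 200 camera calls.

## Working session

There is one attempt and no reset: what is moved stays moved. The work goes in short steps, Python scripts to look and compute and a tool call to move; the robot and the scene stay as the last step left them, time stands still between calls to the robot, and variables do not carry over. Pictures are saved under pics/ and viewed, at most 12 in all, crops included, and the job is handed in when it is done.

Besides the shell and the picture viewer there is one more tool, called after "Emit:" in YAML: its name, and indented under it one key for each argument. step_arm: Moves the arm, as the interface text tells. Shift numbers are shares of 0.5 m and turn numbers shares of pi rad, none past 1 either way. Its arguments: {"type":"object","properties":{"plan":{"type":"array","items":{"type":"array","items":{"type":"array","items":{"type":"number"}}}},"grip_force":{"type":"number"}},"required":["plan"]}

```bash
mkdir -p pics
python3 - <<'E'
from workcell import manip
import cv2,numpy as np
for n in("scene","top"):
    cv2.imwrite(f"pics/{n}0.png",manip.read_camera(n)); p=manip.camera_params(n)
    R=np.array(p["R"]);t=np.array(p["t"])
    print(n,np.round(p["intrinsics"],1).tolist(),p["dist_coeffs"],np.round(R,3).tolist(),(-R.T@t).round(0))
o=manip.get_obs();print(o)
E
```

```text
scene [[622.3, 0.0, 316.7], [0.0, 622.3, 233.8], [0.0, 0.0, 1.0]] [0.02961164 0.         0.         0.         0.        ] [[-0.537, -0.843, -0.011], [-0.542, 0.355, -0.762], [0.646, -0.404, -0.648]] [-381.  602. 1012.]
top [[584.6, 0.0, 320.4], [0.0, 584.6, 240.6], [0.0, 0.0, 1.0]] [-0.09532323  0.          0.          0.          0.        ] [[0.027, -1.0, 0.001], [-0.997, -0.027, -0.065], [0.065, 0.001, -0.998]] [ 413.   44. 1462.]
{'time_s': 0.1, 'qpos': array([-1.04390219e+00,  3.59335099e-01,  1.11629911e-02, -2.91683161e-04,
       -1.22408599e+00, -2.88080319e-01]), 'qd': array([ 0.00122606, -0.00174808,  0.00341475,  0.00330902,  0.00084185,
       -0.00184369]), 'effort': array([-2.09174366e-03, -5.84163272e+01,  2.93752223e+01,  7.01570079e+00,
        1.01233352e-02, -4.93525954e-05]), 'position': array([ 159.51424412, -655.39812968,  195.11205621]), 'eef_rot': array([ 3.74043081e-01, -3.11891540e+00, -2.27862818e-03]), 'ft_force': array([ 0.35124428, -0.71290325, -0.14600217]), 'moment': array([-0.01210265,  0.01520559, -0.03405585]), 'gripper_force': 0.0, 'gripper_width': 87.63869747180757}
```

View pics/scene0.png

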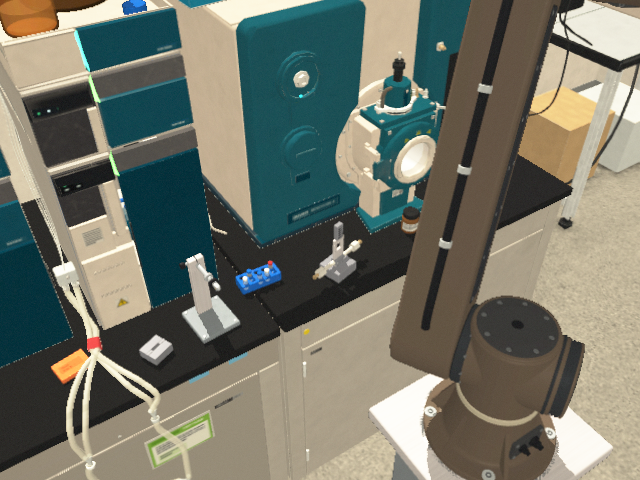

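View pics/top0.png

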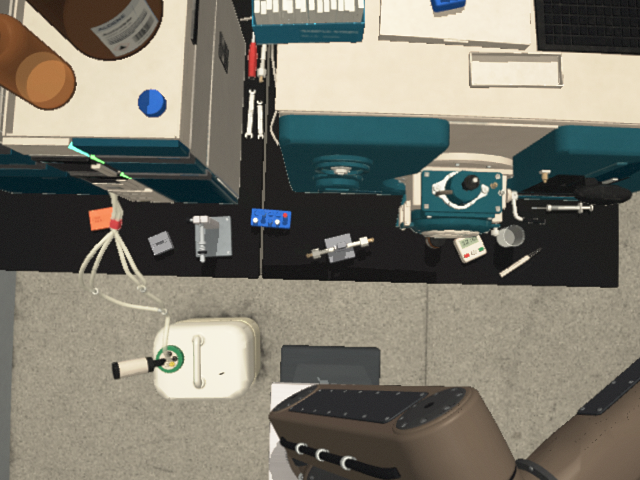

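Candidates for the park or carrier: the grey block with the carrier at scene (338,262) / top (342,247), and an empty smaller grey block at scene (156,349) / top (161,243). I choose the one that holds the carrier. The stand is at scene (203,300) / top (210,238), with its rod pointing towards the robot. The vial rack is at top (271,218). I'll check this in a close crop.

Run:
```python
import cv2,numpy as np
s=cv2.imread("pics/scene0.png");t=cv2.imread("pics/top0.png")
r=lambda im,x,y,w,h,k:cv2.resize(im[y:y+h,x:x+w],None,fx=k,fy=k,interpolation=cv2.INTER_CUBIC)
a=np.hstack([r(s,300,215,66,50*66//66+20,6),r(s,175,245,66,70+30,6)[:420]])
b=np.hstack([r(t,300,225,80,45,5)[:180],r(t,180,205,80,65,5)[:325][:180]]) 
c=r(t,300,222,80,45,5);d=r(t,175,205,79,45,5)
d2=r(t,180,205,60,64,6)
W=792
cv2.imwrite("pics/c1.png",a[:,:792])
cv2.imwrite("pics/c2.png",np.hstack([cv2.copyMakeBorder(r(t,302,222,78,45,5),0,0,0,0,0),r(t,185,205,78,45,5)[:, :390]])) 
cv2.imwrite("pics/c2.png",np.hstack([r(t,302,215,78,64,5),r(t,180,205,78,64,5)]))
```

```text
(no output)
```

View pics/c1.png

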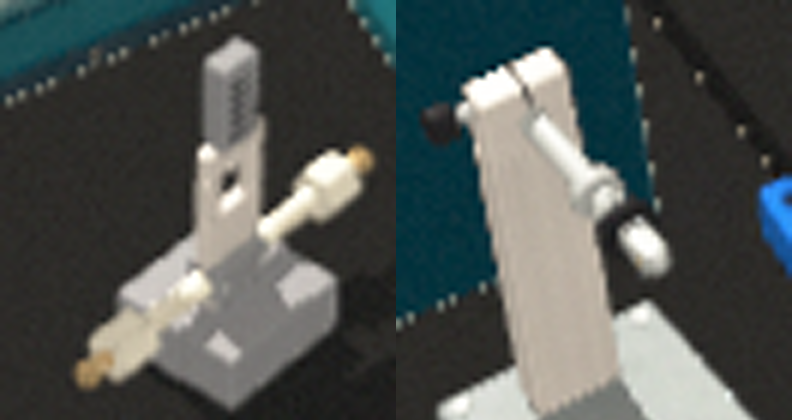

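View pics/c2.png

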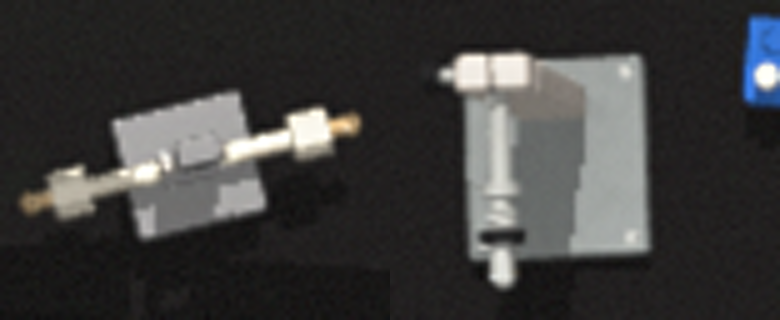

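```bash
cat > h.py <<'E'
import numpy as np,cv2
from workcell import manip
P={n:manip.camera_params(n) for n in("scene","top")}
def ray(n,u,v):
    p=P[n];K=np.array(p["intrinsics"]);R=np.array(p["R"]);t=np.array(p["t"])
    x=cv2.undistortPoints(np.array([[[u,v]]],float),K,np.array(p["dist_coeffs"]))[0,0]
    d=R.T@np.array([x[0],x[1],1]);return -R.T@t,d/np.linalg.norm(d)
def plane(n,u,v,z):
    c,d=ray(n,u,v);return c+d*(z-c[2])/d[2]
def tri(a,b):
    (c1,d1),(c2,d2)=ray("scene",*a),ray("top",*b)
    s=np.linalg.lstsq(np.c_[d1,-d2],c2-c1,rcond=None)[0]
    p,q=c1+s[0]*d1,c2+s[1]*d2;return (p+q)/2,np.linalg.norm(p-q)
def proj(n,X):
    p=P[n];return cv2.projectPoints(np.array([X],float),cv2.Rodrigues(np.array(p["R"]))[0],np.array(p["t"],float),np.array(p["intrinsics"]),np.array(p["dist_coeffs"]))[0][0,0]
E
python3 - <<'E'
from h import *
np.set_printoptions(precision=1,suppress=True)
t=cv2.imread("pics/top0.png")
print("tips",tri((315.8,276.7),(309,255)),tri((360,241.7),(371,240)))
print("tips z37",plane("top",309,255,37),plane("top",371,240,37))
print("grip top",tri((338.7,223.3),(341.6,244.2)),plane("top",341.6,244.2,141))
for p in [(230.4,216),(232,255.6),(196,256.6)]: print("plate",plane("top",*p,12))
print("rod",plane("top",202,227,150),plane("top",202.3,250,150),"tip",plane("top",202.6,262.6,150))
print("clamp top L/R near edge",plane("top",193,223,164),plane("top",208,223,164))
print("cabinet bottom edge scene",plane("scene",148,311,0),plane("scene",120,328,0),plane("scene",205,278,0))
# masks: scene subpix plate & park
hsv=cv2.cvtColor(t,cv2.COLOR_BGR2HSV)
for (x,y,w,h) in [(325,228,35,35),(180,205,60,60)]:
    m=((hsv[y:y+h,x:x+w,2]>60)).astype(np.uint8)
    c=max(cv2.findContours(m,0,1)[0],key=cv2.contourArea)
    print(cv2.minAreaRect(c),cv2.boxPoints(cv2.minAreaRect(c))+[x,y])
E
```

```text
tips (array([471.3,  72.1,  32.8]), np.float64(2.0161714732984812)) (array([512. , -78.6,  35.5]), np.float64(1.927658453476919))
tips z37 [470.6  71.2  37. ] [511.4 -79.3  37. ]
grip top (array([493.5,  -3.2, 138.9]), np.float64(1.8088955585897688)) [492.9  -3.9 141. ]
plate [563.6 270.8  12. ]
plate [464.8 263.1  12. ]
plate [459.8 353.1  12. ]
rod [522.7 312.7 150. ] [470.7 309.9 150. ] tip [442.3 308.1 150. ]
clamp top L/R near edge [529.9 330.5 164. ] [530.8 296.7 164. ]
cabinet bottom edge scene [611.3 421.2   0. ] [597.2 488.9   0. ] [637.5 272.9   0. ]
((17.29412078857422, 18.676471710205078), (25.223705291748047, 36.62287902832031), 75.96376037597656) [[321.5 238.9]
 [357.  230. ]
 [363.1 254.5]
 [327.6 263.4]]
((31.25819969177246, 32.34016418457031), (47.62179946899414, 41.193763732910156), 84.80557250976562) [[188.6 215.5]
 [229.6 211.8]
 [233.9 259.2]
 [192.9 262.9]]
```

Emit:
step_arm:
  plan:
    - [[-0.0456,0.0604,0,0,-1],[-0.0456,0.0604,0,0,-1],[-0.0456,0.0604,0,0,-1],[-0.0456,0.0604,0,0,-1],[-0.0456,0.0604,0,0,-1],[-0.0456,0.0604,0,0,-1],[-0.0456,0.0604,0,0,-1],[-0.0456,0.0604,0,0,-1],[-0.0456,0.0604,0,0,-1],[-0.0456,0.0604,0,0,-1],[-0.0456,0.0604,0,0,-1],[-0.0456,0.0604,0,0,-1],[-0.0456,0.0604,0,0,-1],[-0.0456,0.0604,0,0,-1],[-0.0456,0.0604,0,0,-1],[-0.0456,0.0604,0,0,-1],[0,0,0,0,-1],[0,0,0,0,-1]]
  grip_force: 60

```text
time_s: 2.35
position: [399.4, -100.1, 195.7]
eef_rot: [0.375, -3.118, -0.0]
ft_force: [0.4, 0.2, 0.2]
gripper_width: 87.6
gripper_force: 0.0
```

Emit:
step_arm:
  plan:
    - [[0,0,0,-0.05,-1],[0,0,0,-0.05,-1],[0,0,0,-0.05,-1],[0,0,0,-0.05,-1],[0,0,0,-0.05,-1],[0,0,0,-0.05,-1],[0,0,0,-0.05,-1],[0,0,0,-0.05,-1],[0,0,0,-0.05,-1],[0,0,0,-0.05,-1],[0,0,0,-0.008,-1],[0,0,0,0,-1],[0,0,0,0,-1]]

```text
time_s: 3.98
position: [399.7, -100.3, 195.9]
eef_rot: [-2.492, 1.913, 0.0]
ft_force: [0.3, 0.1, 0.7]
gripper_width: 87.3
gripper_force: 0.0
```

Run:
```python
from h import *
import cv2
np.set_printoptions(precision=3,suppress=True)
o=manip.get_obs();R=cv2.Rodrigues(o["eef_rot"])[0]
print(o["time_s"],o["position"],R.tolist(),o["qpos"],o["ft_force"])
d=np.array([492.3,-3.6,196])-o["position"];print("tool shift",R.T@d/500, "yaw y",np.degrees(np.arctan2(R[1,1],R[0,1])))
s=manip.read_camera("scene");t=manip.read_camera("top")
cv2.imwrite("pics/s1.png",s);cv2.imwrite("pics/t1.png",t)
cv2.imwrite("pics/st1.png",cv2.resize(np.hstack([s[180:340,250:450],t[180:340,250:450]]),None,fx=2,fy=2))
```

```text
3.975 [ 399.675 -100.269  195.945] [[0.25847922054942385, -0.9660168170126032, -4.2343840327191415e-05], [-0.966016816950047, -0.25847922202112283, 3.395665550991141e-05], [-4.374770317723718e-05, 3.212777200164728e-05, -0.9999999985269723]] [ 0.238 -0.094 -0.524 -0.    -1.141  0.023] [0.292 0.106 0.655]
tool shift [-0.139 -0.229 -0.   ] yaw y -165.02015631319452
```

Emit:
step_arm:
  plan:
    - [[-0.0278,-0.0458,0,0,-1],[-0.0278,-0.0458,0,0,-1],[-0.0278,-0.0458,0,0,-1],[-0.0278,-0.0458,0,0,-1],[-0.0278,-0.0458,0,0,-1],[0,0,0,0,-1],[0,0,0.03,0,-1],[0,0,0.03,0,-1],[0,0,0.03,0,-1],[0,0,0.03,0,-1],[0,0,0.03,0,-1],[0,0,0.03,0,-1],[0,0,0,0,-1],[0,0,0,0,-1]]

```text
time_s: 5.82
position: [492.6, -3.0, 106.2]
eef_rot: [-2.494, 1.909, -0.001]
ft_force: [0.4, 0.2, -0.2]
gripper_width: 87.3
gripper_force: 0.0
```

Run:
```python
from h import *
s=manip.read_camera("scene");t=manip.read_camera("top")
cv2.imwrite("pics/s2.png",np.hstack([cv2.resize(s[180:300,270:400],None,fx=3,fy=3),cv2.resize(t[180:300,280:410],None,fx=3,fy=3)]))
```

```text
(no output)
```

View pics/s2.png

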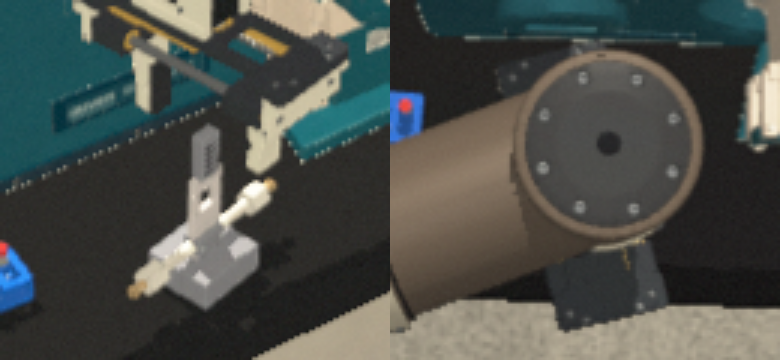

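The fingers straddle the grip block: tips at crop (155,110) and (262,165), block at (205,150). I'll close now.

Emit:
step_arm:
  plan:
    - [[0,0,0,0,1],[0,0,0,0,1],[0,0,0,0,1],[0,0,0,0,1],[0,0,0,0,1],[0,0,0,0,1],[0,0,0,0,1],[0,0,0,0,1],[0,0,0,0,1],[0,0,0,0,1]]
  grip_force: 60

```text
time_s: 7.18
position: [492.2, -3.1, 105.9]
eef_rot: [2.494, -1.91, -0.0]
ft_force: [0.4, -0.6, 0.2]
gripper_width: 11.0
gripper_force: 60.0
```

Emit:
step_arm:
  plan:
    - [[0,0,-0.01,0,1],[0,0,-0.02,0,1],[0,0,-0.03,0,1],[0,0,-0.035,0,1],[0,0,-0.035,0,1],[0,0,-0.035,0,1],[0,0,-0.035,0,1],[0,0,0,0,1],[0,0,0,0,1]]

```text
time_s: 8.3
position: [491.8, -3.1, 205.7]
eef_rot: [-2.494, 1.91, 0.001]
ft_force: [0.5, 0.1, -2.6]
gripper_width: 10.5
gripper_force: 60.0
```

Emit:
step_arm:
  plan:
    - [[-0.025,0.0005,0,0,1],[-0.04,0.001,0,0,1],[-0.05,0.0015,0,0,1],[-0.05,0.0015,0,0,1],[-0.05,0.0015,0,0,1],[-0.05,0.0015,0,0,1],[-0.05,0.0015,0,0,1],[-0.05,0.0015,0,0,1],[-0.05,0.0015,0,0,1],[-0.05,0.0015,0,0,1],[-0.05,0.0015,0,0,1],[-0.05,0.0015,0,0,1],[-0.04,0.001,0,0,1],[-0.025,0.0015,0,0,1],[-0.016,0,0,0,1],[0,0,0,0.032,1],[0,0,0,0.032,1],[0,0,0,0,1],[0,0,0,0,1]]

```text
time_s: 10.68
position: [398.8, 306.0, 206.0]
eef_rot: [-2.292, 2.148, -0.0]
ft_force: [-0.0, -0.2, -3.3]
gripper_width: 10.7
gripper_force: 60.0
```

Run:
```python
from h import *
np.set_printoptions(precision=3,suppress=True)
o=manip.get_obs();R=cv2.Rodrigues(o["eef_rot"])[0]
print(o["position"],"yaw",np.degrees(np.arctan2(R[1,1],R[0,1])),o["gripper_width"],o["ft_force"],o["qpos"])
s=manip.read_camera("scene");t=manip.read_camera("top")
cv2.imwrite("pics/s3.png",s);cv2.imwrite("pics/t3.png",t)
cv2.imwrite("pics/st3.png",np.hstack([cv2.resize(s[225:375,150:280],None,fx=3,fy=3),cv2.resize(t[180:330,150:280],None,fx=3,fy=3)]))
```

```text
[398.844 306.046 205.982] yaw -176.2939576687126 10.716332337688176 [-0.    -0.177 -3.317] [ 1.046  0.066 -0.344  0.    -1.162 -0.981]
```

View pics/st3.png

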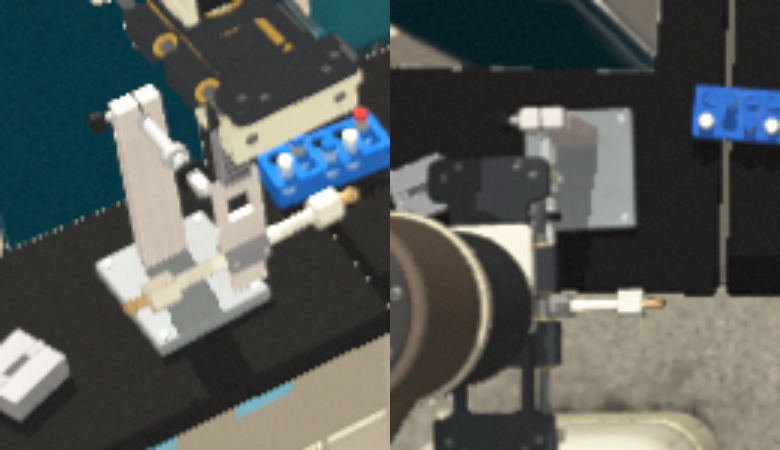

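Run:
```python
from h import *
np.set_printoptions(precision=1,suppress=True)
print("eye pred px",proj("scene",[398.8,306,179]),"tips pred",[proj("scene",np.array([398.8,306,137])+s*78*np.array([-.0646,.998,0])) for s in(1,-1)],"top R",proj("top",np.array([398.8,306,137])-78*np.array([-.0646,.998,0])))
print("R tip tri",tri((266.7,289.3),(240,280.3)))
# rod line predicted at z=150
d=np.array([.998,.063,0])
for L in (0,30,60,80):
    X=np.array([442.3,308,150])+L*d; print(L,proj("scene",X),proj("top",X))
print("rod tip tri",tri((218.2,288.7),(202.6,262)))
print("plate near edge etc scene: ",[proj("scene",[*p,12]) for p in [(563.6,270.8),(464.8,263.1),(459.8,353.1)]])
s=cv2.imread("pics/s3.png")
# big crop for accurate eye / rod reading
cv2.imwrite("pics/c3.png",cv2.resize(s[245:345,185:285],None,fx=6,fy=6,interpolation=cv2.INTER_CUBIC))
```

```text
eye pred px [230.5 291.3] tips pred [array([196.2, 325.3]), array([267.2, 289.2])] top R [238.1 280.7]
R tip tri (array([405.9, 226.1, 133.6]), np.float64(3.8406423767877738))
0 [221.1 288.7] [202.7 262.6]
30 [213.5 280. ] [202.3 249.3]
60 [206.2 271.5] [202. 236.]
80 [201.5 266. ] [201.8 227.2]
rod tip tri (array([444.8, 310.5, 148.9]), np.float64(4.645241246431592))
plate near edge etc scene:  [array([219.1, 293.2]), array([242.6, 319.7]), array([204.9, 339.2])]
```

View pics/c3.png

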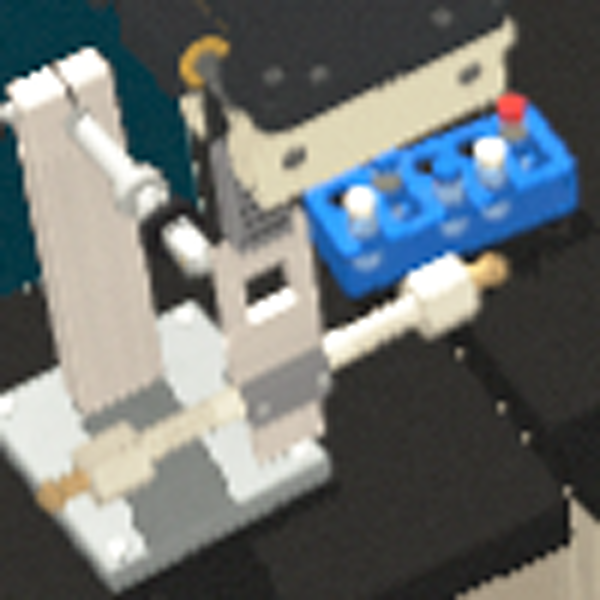

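The crop shows the eye at scene (230,293.8) and the rod axis through (216,286) and (202,268). Both sit about 2 px off the predicted lines in the same direction, so relative to each other they are within about 0.5 mm. I'll lower the carrier and approach the rod.

Emit:
step_arm:
  plan:
    - [[0,0,0.02,0,1],[0,0,0.02,0,1],[0,0,0.018,0,1],[0,0,0,0,1],[0,-0.014,0,0,1],[0,-0.014,0,0,1],[0,-0.014,0,0,1],[0,-0.014,0,0,1],[0,-0.008,0,0,1],[0,0,0,0,1],[0,0,0,0,1]]

```text
time_s: 12.15
position: [430.6, 308.2, 176.9]
eef_rot: [2.29, -2.151, -0.0]
ft_force: [0.2, 0.1, -2.1]
gripper_width: 10.3
gripper_force: 60.0
```

Run:
```python
from h import *
np.set_printoptions(precision=2,suppress=True)
o=manip.get_obs();print(o["position"],o["ft_force"],o["moment"])
s=manip.read_camera("scene")
cv2.imwrite("pics/c4.png",cv2.resize(s[245:345,175:275],None,fx=6,fy=6,interpolation=cv2.INTER_CUBIC))
```

```text
[430.59 308.19 176.94] [ 0.22  0.15 -2.07] [ 0.03  0.12 -0.  ]
```

View pics/c4.png

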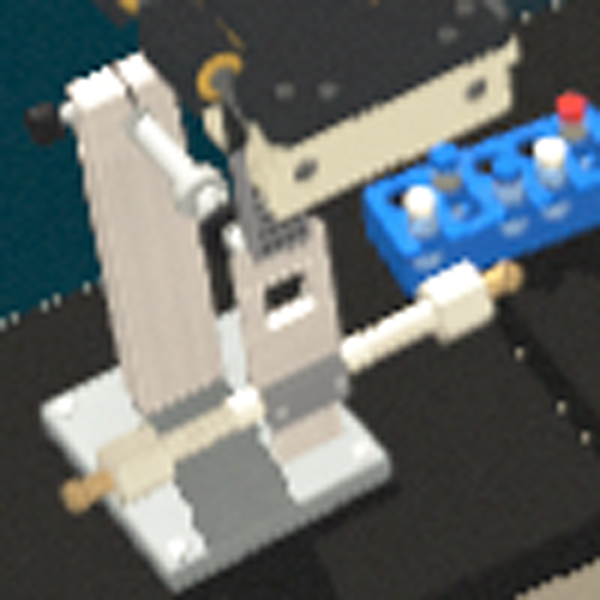

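The rod's line extended lands at crop (287,297) and the eye centre is at (288,298), so they are aligned. I'll advance in small steps.

Emit:
step_arm:
  plan:
    - [[0,-0.004,0,0,1],[0,-0.004,0,0,1],[0,-0.004,0,0,1],[0,-0.004,0,0,1],[0,-0.004,0,0,1],[0,0,0,0,1]]

```text
time_s: 12.95
position: [440.8, 308.9, 176.9]
eef_rot: [2.29, -2.151, 0.0]
ft_force: [-0.4, 0.1, -2.0]
gripper_width: 10.7
gripper_force: 60.0
```

Emit:
step_arm:
  plan:
    - [[0,-0.004,0,0,1],[0,-0.004,0,0,1],[0,-0.004,0,0,1],[0,0,0,0,1]]

```text
time_s: 13.45
position: [446.8, 309.3, 176.9]
eef_rot: [2.29, -2.151, 0.0]
ft_force: [-0.5, -0.4, -2.6]
gripper_width: 10.6
gripper_force: 60.0
```

Emit:
step_arm:
  plan:
    - [[0,-0.004,0,0,1],[0,-0.004,0,0,1],[0,-0.004,0,0,1],[0,0,0,0,1]]

```text
time_s: 13.95
position: [452.8, 309.6, 176.9]
eef_rot: [2.29, -2.151, 0.0]
ft_force: [0.3, -0.7, -2.3]
gripper_width: 10.3
gripper_force: 60.0
```

Emit:
step_arm:
  plan:
    - [[0,-0.004,0,0,1],[0,-0.004,0,0,1],[0,-0.004,0,0,1],[0,0,0,0,1]]

```text
time_s: 14.45
position: [458.8, 310.0, 176.9]
eef_rot: [2.29, -2.151, 0.0]
ft_force: [-0.0, -0.1, -2.6]
gripper_width: 10.6
gripper_force: 60.0
```

Emit:
step_arm:
  plan:
    - [[0,-0.004,0,0,1],[0,-0.004,0,0,1],[0,0,0,0,1],[0,0,0,0,1]]

```text
time_s: 14.95
position: [462.4, 310.2, 176.9]
eef_rot: [2.29, -2.15, -0.0]
ft_force: [-2.4, -0.3, -0.8]
gripper_width: 10.5
gripper_force: 60.1
```

Emit:
step_arm:
  plan:
    - [[0,-0.004,0,0,1],[0,-0.004,0,0,1],[0,0,0,0,1],[0,0,0,0,1]]

```text
time_s: 15.45
position: [466.6, 310.5, 176.9]
eef_rot: [2.29, -2.151, -0.0]
ft_force: [-3.9, 0.0, -1.6]
gripper_width: 10.1
gripper_force: 60.2
```

Emit:
step_arm:
  plan:
    - [[0,-0.003,0,0,1],[0,-0.003,0,0,1],[0,0,0,0,1],[0,0,0,0,1]]

```text
time_s: 15.95
position: [469.6, 310.7, 176.9]
eef_rot: [2.29, -2.151, -0.0]
ft_force: [-3.9, -1.0, -0.9]
gripper_width: 10.7
gripper_force: 60.3
```

Emit:
step_arm:
  plan:
    - [[0,-0.002,0,0,1],[0,-0.002,0,0,1],[0,0,0,0,1],[0,0,0,0,1]]

```text
time_s: 16.45
position: [471.6, 310.8, 176.9]
eef_rot: [2.29, -2.15, -0.0]
ft_force: [-5.3, -0.1, -1.2]
gripper_width: 10.1
gripper_force: 60.4
```

Emit:
step_arm:
  plan:
    - [[0,-0.002,0,0,1],[0,-0.001,0,0,1],[0,0,0,0,1],[0,0,0,0,1]]

```text
time_s: 16.95
position: [473.1, 310.9, 176.9]
eef_rot: [2.29, -2.15, 0.0]
ft_force: [-4.0, 0.1, -1.2]
gripper_width: 10.3
gripper_force: 60.5
```

Emit:
step_arm:
  plan:
    - [[0,-0.002,0,0,1],[0,0,0,0,1],[0,0,0,0,1]]

```text
time_s: 17.32
position: [474.0, 310.9, 176.9]
eef_rot: [2.29, -2.15, -0.0]
ft_force: [-4.3, 0.5, -1.1]
gripper_width: 10.5
gripper_force: 60.5
```

Emit:
step_arm:
  plan:
    - [[0,-0.002,0,0,1],[0,0,0,0,1],[0,0,0,0,1]]

```text
time_s: 17.7
position: [475.0, 311.0, 176.9]
eef_rot: [2.29, -2.15, -0.0]
ft_force: [-5.5, -0.2, -1.1]
gripper_width: 10.3
gripper_force: 60.6
```

Emit:
step_arm:
  plan:
    - [[0,-0.002,0,0,1],[0,0,0,0,1],[0,0,0,0,1]]

```text
time_s: 18.08
position: [475.9, 311.1, 176.9]
eef_rot: [2.29, -2.15, -0.0]
ft_force: [-4.7, 0.1, -0.6]
gripper_width: 10.5
gripper_force: 60.7
```

Emit:
step_arm:
  plan:
    - [[0,-0.002,0,0,1],[0,0,0,0,1],[0,0,0,0,1]]

```text
time_s: 18.45
position: [476.8, 311.1, 176.9]
eef_rot: [2.29, -2.15, -0.0]
ft_force: [-5.5, 0.1, -1.1]
gripper_width: 10.4
gripper_force: 60.7
```

Run:
```python
from h import *
np.set_printoptions(precision=2,suppress=True)
F=[]
for i in range(6):
    s=manip.read_camera("scene");o=manip.get_obs();F.append(np.r_[o["ft_force"],o["moment"]])
print(np.mean(F,0),np.std(F,0),o["time_s"])
cv2.imwrite("pics/c5.png",cv2.resize(s[235:335,165:265],None,fx=6,fy=6,interpolation=cv2.INTER_CUBIC))
```

```text
[-6.56 -0.06 -0.67 -0.05  2.64 -0.  ] [0.42 0.36 0.47 0.04 0.02 0.03] 18.75
```

View pics/c5.png

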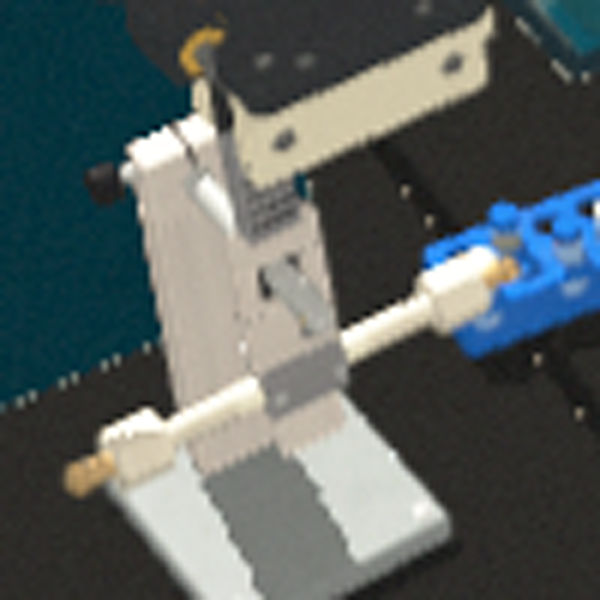

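Emit:
step_arm:
  plan:
    - [[0,-0.001,0,0,1],[0,0,0,0,1],[0,0,0,0,1]]

```text
time_s: 19.12
position: [477.3, 311.1, 176.9]
eef_rot: [2.29, -2.15, -0.0]
ft_force: [-6.1, -0.7, -1.3]
gripper_width: 10.3
gripper_force: 60.8
```

Run:
```python
from h import *
np.set_printoptions(precision=2,suppress=True)
F=[]
for i in range(6):
    s=manip.read_camera("scene");o=manip.get_obs();F.append(np.r_[o["ft_force"],o["position"]])
print(np.mean(F,0),o["time_s"])
```

```text
[ -6.15  -0.25  -0.61 477.31 311.13 176.9 ] 19.425
```

Emit:
step_arm:
  plan:
    - [[0,0.004,0,0,1],[0,0.004,0,0,1],[0,0.004,0,0,1],[0,0,0,0,1],[0,0,0,0,1]]

```text
time_s: 20.05
position: [471.6, 310.9, 176.9]
eef_rot: [2.29, -2.15, -0.0]
ft_force: [-4.1, -1.1, -2.5]
gripper_width: 10.3
gripper_force: 60.4
```

Emit:
step_arm:
  plan:
    - [[0,0.003,0,0,1],[0,0.003,0,0,1],[0,0,0,0,1],[0,0,0,0,1]]

```text
time_s: 20.55
position: [468.6, 310.7, 177.0]
eef_rot: [-2.29, 2.15, -0.0]
ft_force: [-3.6, 0.3, -3.2]
gripper_width: 10.7
gripper_force: 60.3
```

Emit:
step_arm:
  plan:
    - [[0,0.002,0,0,1],[0,0,0,0,1],[0,0,0,0,1]]

```text
time_s: 20.92
position: [467.7, 310.6, 177.0]
eef_rot: [-2.29, 2.151, -0.0]
ft_force: [-3.6, -0.3, -2.4]
gripper_width: 10.4
gripper_force: 60.3
```

Emit:
step_arm:
  plan:
    - [[0,0.002,0,0,1],[0,0,0,0,1],[0,0,0,0,1]]

```text
time_s: 21.3
position: [466.7, 310.5, 177.0]
eef_rot: [-2.29, 2.15, -0.0]
ft_force: [-2.4, -0.6, -3.6]
gripper_width: 10.5
gripper_force: 60.2
```

Emit:
step_arm:
  plan:
    - [[0,0.002,0,0,1],[0,0,0,0,1],[0,0,0,0,1]]

```text
time_s: 21.68
position: [465.7, 310.5, 177.0]
eef_rot: [-2.29, 2.15, -0.0]
ft_force: [-3.7, -0.7, -2.6]
gripper_width: 10.5
gripper_force: 60.1
```

Emit:
step_arm:
  plan:
    - [[0,0.001,0,0,1],[0,0,0,0,1],[0,0,0,0,1]]

```text
time_s: 22.05
position: [465.2, 310.5, 177.0]
eef_rot: [-2.29, 2.15, -0.0]
ft_force: [-1.4, -0.7, -3.5]
gripper_width: 10.6
gripper_force: 60.0
```

```bash
cat > f.py <<'E'
from h import *
np.set_printoptions(precision=2,suppress=True)
F=[]
for i in range(6):
    manip.read_camera("scene");o=manip.get_obs();F.append(np.r_[o["ft_force"],o["position"]])
print(np.mean(F,0),o["time_s"])
E
python3 f.py
```

```text
[ -1.86  -0.09  -3.21 465.18 310.45 176.99] 22.35
```

Emit:
step_arm:
  plan:
    - [[0,0.002,0,0,1],[0,0,0,0,1],[0,0,0,0,1]]

```text
time_s: 22.72
position: [464.2, 310.4, 177.0]
eef_rot: [-2.29, 2.15, -0.0]
ft_force: [-0.6, -0.2, -3.7]
gripper_width: 10.8
gripper_force: 60.0
```

```bash
python3 f.py
```

```text
[ -0.78   0.01  -3.45 464.21 310.39 177.01] 23.025
```

The force falls below the spring preload, so the flap is bearing on the carrier. Next I'll lower the eye onto the rod.

Emit:
step_arm:
  plan:
    - [[0,0.001,0,0,1],[0,0,0.004,0,1],[0,0,0,0,1],[0,0,0,0,1]]

```text
time_s: 23.52
position: [463.6, 310.4, 174.8]
eef_rot: [2.29, -2.15, -0.0]
ft_force: [-1.0, 0.9, -3.0]
gripper_width: 10.6
gripper_force: 60.0
```

Emit:
step_arm:
  plan:
    - [[0,0,0.002,0,1],[0,0,0,0,1],[0,0,0,0,1]]

```text
time_s: 23.9
position: [463.6, 310.4, 173.9]
eef_rot: [-2.29, 2.15, 0.0]
ft_force: [0.2, 0.6, -2.8]
gripper_width: 10.9
gripper_force: 60.0
```

```bash
python3 f.py
```

```text
[ -0.21   0.36  -1.64 463.64 310.37 173.95] 24.2
```

Emit:
step_arm:
  plan:
    - [[0,0,0.001,0,1],[0,0,0,0,1],[0,0,0,0,0.5],[0,0,0,0,0.2],[0,0,0,0,0.1],[0,0,0,0,0.1],[0,0,0,0,0.1],[0,0,0,0,0.1]]

```text
time_s: 25.2
position: [463.7, 310.4, 173.5]
eef_rot: [-2.29, 2.15, -0.0]
ft_force: [0.8, -0.3, -0.3]
gripper_width: 39.6
gripper_force: 0.0
```

```bash
python3 f.py
python3 - <<'E'
from h import *
s=manip.read_camera("scene")
cv2.imwrite("pics/c6.png",cv2.resize(s[235:335,165:265],None,fx=6,fy=6,interpolation=cv2.INTER_CUBIC))
E
```

```text
[ -0.21   0.29   0.18 463.64 310.34 173.46] 25.5
```

View pics/c6.png

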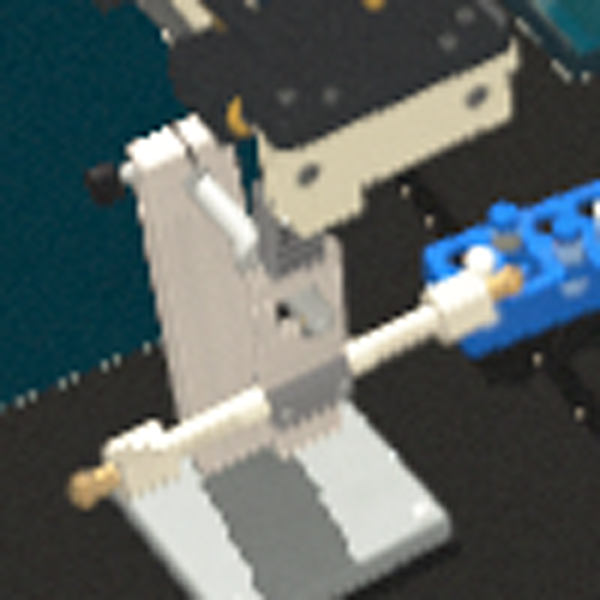

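The carrier hangs on the rod, with the rod end at crop (315,310), and the fingers are clear. I'll withdraw straight up.

Emit:
step_arm:
  plan:
    - [[0,0,-0.02,0,0.1],[0,0,-0.03,0,0.1],[0,0,-0.04,0,0.1],[0,0,-0.05,0,0.1],[0,0,-0.05,0,0.1],[0,0,-0.05,0,0.1],[0,0,0,0,0.1],[0,0,0,0,0.1],[0,0,0,0,0.1],[0,0,0,0,0.1]]

```text
time_s: 26.8
position: [463.5, 310.1, 292.9]
eef_rot: [2.289, -2.15, 0.0]
ft_force: [-0.9, -0.5, 0.1]
gripper_width: 39.4
gripper_force: 0.0
```

```bash
python3 f.py
python3 - <<'E'
from h import *
s=manip.read_camera("scene")
cv2.imwrite("pics/c7.png",cv2.resize(s[235:335,165:265],None,fx=6,fy=6,interpolation=cv2.INTER_CUBIC))
E
```

```text
[  0.27   0.08   0.37 463.58 310.28 293.21] 27.1
```

View pics/c7.png

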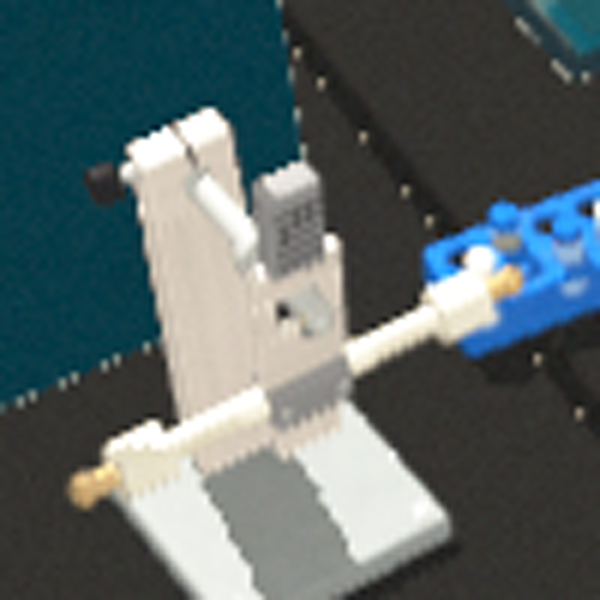

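The carrier hangs upright and still on the rod, with its eye at crop (300,305). The gripper is clear, so I'm handing the job in.

```bash
python3 -c "
from workcell import manip
print(manip.close_job())"
```

```text
the job is handed in; nothing more can be done
None
```

The carrier is released and hangs upright on the rod with the gripper clear; the force readings show it held between collar and flap, and I handed the job in at about 27 s, with no verdict returned.

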